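# Open the push-and-turn tablet bottle and hold its cap above it

### The arm

A 6-joint arm with a two-finger parallel gripper is mounted at the origin on the work surface. World frame = base frame: x ahead of the robot, y to its left, z up, the work surface at z = 0. Lengths are in mm, angles in rad, forces in N, time in s.
With the tool pointing down it reaches from about 325 to 750 mm from the base axis. Payload 7.6 kg.
Tool frame: the origin (TCP) lies at the very end of the fingers, on their centre line; the grasp point (between the pads) lies 19 mm behind it; z points along the fingers, x is the direction in which the jaws open and shut, and the axes are right-handed (so a half turn about z gives the same grasp; the last joint's range is limited). The gripper opens to 85 mm and grips with 20 to 120 N. Pads are 22 mm wide; open, the fingers measure 114 mm over their backs; the gripper's body (76 mm by 85 mm) begins 54 mm behind the grasp point. The pads swing forward as they close: fully open they stand 13 mm farther back than shut.
Start: joints at [-1.385, 0.052, 1.401, -0, 1.689, -0.07], TCP at [132.859, -507.931, 231.323] pointing down, gripper open.
Joint ranges: [-2.9, 2.9], [-0.91, 2.17], [0.12, 2.37], [-1.06, 4.2], [0.26, 2.73], [-2.93, 2.93]. Speed limits (rad/s): [2.57, 2.57, 3.01, 3.14, 3.14, 3.14].

### API

Orientations are given as a unit quaternion [w, x, y, z].
In Python, from plant import ctrl, eyes, finder gives the robot as it stands.
- The arm moves only by the tool apply_moves, never from a script. Its argument "commands" is a list of rows, each an object with "jaw": the finger opening in m, from 0 to 0.0854; "dp": the shift along the world's x, y, z in m, a list of three; "dr": the turn, a rotation vector about the world's x, y, z in degrees, a list of three. In form: [{"jaw": jaw, "dp": [tx, ty, tz], "dr": [rx, ry, rz]}, ...]. A call has 1 to 20 rows; each row is the pose to reach, as a shift and turn from the pose measured when the call began; what a row does not reach only later rows make up. A row lasts 1/10 s, in which the tool goes at most 50 mm and 8.59 degrees, less where a joint would pass 70% of its speed; a pose out of reach is approached as far as the arm can. A call with a gripper value outside its range is refused whole. The fingers move at their own pace and stop on an object; "squeeze" is the grip in N (left out, the last holds). Time passes only in rows, so rows that repeat a pose let the fingers close. It gives the time, the measured TCP pose, the force and the opening at its end, in the units of the state.
- ctrl.get_state(): the state, without advancing time (a new reading comes with each control period).
- eyes.capture(name): name is "scene" or "top"; returns a dict with "image" (420x560x3 uint8, red, green, blue), "fx", "fy", "cx", "cy" (pixels), "distortion" ([k1, k2, p1, p2, k3] as OpenCV has them; the pictures are not rectified), "rvec" (rotation vector, rad) and "tvec" (3), from world to camera coordinates, as OpenCV has them. Camera axes: x right, y down, z forward; pixel columns grow to the right and rows downward; lengths in mm; the calibration is good to about 2 mm. A picture is of the moment at which its call begins. There is no depth.
- ctrl.finish_job(): hands the job in, once; it reports no verdict.
Trained networks look in a picture, given as the dict that the camera call returned (one of the last four; its "shot" number tells which), for a name from the list of things; names that differ only in an ending like _2 or _b are one class to them, and where a whole thing is asked for, a point or a joint stands for the part that bears it (a point fixed in the world has none). Each returns a list of dicts, best first, with "score" (0 to 1); they miss things now and then, are a little off and sometimes report something else, mostly with a low value. They report only what shows in the picture. A call takes as long as a camera call.
- finder.outline_of(picture, label): "region" (420x560 bool, what is visible of it) and "centre" ([row, column] in pixels, amid what is visible of it).
- finder.mark_of(picture, label): "centre" ([row, column] in pixels: a listed point, or the origin of a listed thing).
The state is a dict: "clock": time; "joint_positions": joint angles; "qvel": joint speeds; "joint_efforts": joint torques, N m; "tcp_pos": TCP position; "eef_rot": TCP orientation; "ft_force": force on the tool from outside, world axes, zero at the start; "moment": the same for the moment, N m; "opening": opening from 0.0 (shut) to 1.0 (fully open).
Only numpy, scipy, OpenCV 4.12 (cv2) and the standard library are available. Lean on these libraries where they do the work, as an engineer would, in place of code of your own. Each camera call takes 0.05 s, during which the arm holds its last target.

### The job

Open the amber tablet bottle that stands in the steel clip: press its white safety cap fully down, keep it pressed while you turn it about a quarter turn anticlockwise (seen from above), then lift it off. Finish still holding the cap in the gripper, level and still, about 8 cm straight above the bottle's mouth; do not put it down or let go. Leave the other things on the desk where they are.

Things in the scene. Friction and masses are not known exactly. Their poses are not given: they have to be found in the camera images.
- cap_center (a point): Centre of the loose white ribbed cap: round, 54 mm diameter, 32 mm high, about 60 g, open below, blue disc and red rim mark on top. Point on its axis, 16 mm below its top, 112 mm above the desk when locked. z up, x to the red mark. Grip the sides at any yaw. Spring inside pushes it up: 4 N, rising to 8 N at 7 mm down and 10 N at 10 mm, where it bottoms.
- bottle: Amber tablet bottle, 48 mm diameter, shoulder 86 mm high, fixed upright in a steel clip screwed to the desk (base 100 x 75 mm; clip below 73 mm). Origin on its axis at desk height, z up; locked cap's x lies along the bottle's x within 0.1 rad. Locked cap's lower edge is at 96 mm. Until pressed, the cap can neither lift nor turn more than a few degrees.
- bottle_mouth (a point): Centre of the open mouth under the cap (neck 24 mm outside, 19 mm inside), on the axis 109 mm above the desk. The cap must be 7 mm or more down (8 to 9 is right) to turn past the locking tooth, anticlockwise from above (about +z). From 1.05 to 2.1 rad from locked it lifts straight off, 1.57 being the middle; it stops at 2.2. Clockwise is blocked.
- candy_jar: Closed glass candy jar with a steel lid, 90 mm in diameter, 110 mm high, a bystander; origin at the centre of its underside
- mouse: Grey computer mouse, 62 x 105 x 34 mm, a bystander; origin at the centre of its underside
- sharpener: Small steel pencil sharpener, 28 x 18 x 13 mm, a bystander; origin at the centre of its underside
- pen_cup: Blue ceramic pen cup, 72 mm in diameter, 95 mm high, with pens up to 165 mm high, a bystander; origin at the centre of its underside
- stapler: Red and black stapler, 36 x 130 x 40 mm, a bystander; origin at the centre of its underside

How it is judged (in metres and radians):
On the way, in this order (a step that is already met when the one before it is completed fails the run):
1. before it is turned, the cap is pressed down on the bottle by more than 5.5 mm (z of cap_center in the frame of bottle below 0.1065 m and horizontal distance between cap_center and bottle below 0.01 m and angle between the x axis of cap_center and the x axis of bottle, either way round below 0.35 rad), for 0.1 s.
2. the cap, still on the neck, is turned past its locking tooth (angle between the x axis of cap_center and the x axis of bottle, either way round above 0.8 rad and z of cap_center in the frame of bottle below 0.125 m and horizontal distance between cap_center and bottle below 0.01 m), for 0.05 s.
At the end, for the whole second after the job is handed in: The gripper holds the cap still (under 30 mm/s), its centre 45 to 150 mm above the bottle's mouth and within 30 mm of its axis, level within 0.25 rad, touching only the fingers and not the bottle (z of cap_center in the frame of bottle_mouth between 0.045 and 0.15 m and horizontal distance between cap_center and bottle_mouth below 0.03 m and angle between cap_center's own z axis and vertical below 0.25 rad and contact force between the fingers and cap above 1 N and contact force between cap and bottle below 0.1 N and linear speed of cap below 0.03 m/s); the arm keeps its last pose, push and grip.
It fails at once if a bystander (jar, mouse, sharpener, pen cup, stapler) is moved by more than 20 mm (distance of any of candy_jar, mouse, sharpener, pen_cup, stapler from where it was at the start of the episode above 0.02 m).
It also fails if it takes over 32 s, if anything falls off the work surface, if the arm or the gripper's body presses on something with over 40 N, if the wrist force passes 120 N, or if a joint passes its speed limit or range.

## Working session

There is one attempt and no reset: what is moved stays moved. The work goes in short steps, Python scripts to look and compute and a tool call to move; the robot and the scene stay as the last step left them, time stands still between calls to the robot, and variables do not carry over. Pictures are saved under pics/ and viewed, and the job is handed in when it is done.

Besides the shell and the picture viewer there is one more tool, called after "Emit:" as name([rows], argument=value, ...), one row to a line, values as JSON. apply_moves: Moves the arm, as the interface text tells. Its arguments: {"type":"object","properties":{"commands":{"type":"array"},"squeeze":{"type":"number"}},"required":["commands"]}

```bash
mkdir -p pics; cat > h.py <<'E'
import numpy as np, cv2
def save(p,n): cv2.imwrite(n,cv2.cvtColor(p["image"],cv2.COLOR_RGB2BGR))
def ray(p,rc):
    K=np.array([[p["fx"],0,p["cx"]],[0,p["fy"],p["cy"]],[0,0,1.]])
    u=cv2.undistortPoints(np.array([[[rc[1],rc[0]]]],float),K,np.array(p["distortion"],float))[0,0]
    R=cv2.Rodrigues(np.array(p["rvec"],float))[0];t=np.array(p["tvec"],float).ravel()
    o=-R.T@t; d=R.T@np.array([u[0],u[1],1.]); return o,d/np.linalg.norm(d)
def atz(p,rc,z):
    o,d=ray(p,rc); return o+d*(z-o[2])/d[2]
def tri(*pr):
    A=np.zeros((3,3));b=np.zeros(3)
    for p,rc in pr:
        o,d=ray(p,rc);M=np.eye(3)-np.outer(d,d);A+=M;b+=M@o
    return np.linalg.solve(A,b)
E
python3 - <<'E'
from plant import ctrl,eyes,finder
from h import *
s=ctrl.get_state();print(s)
a=eyes.capture("scene");b=eyes.capture("top")
save(a,"pics/s1.png");save(b,"pics/t1.png")
np.set_printoptions(precision=1,suppress=True)
for n,z in [("cap_center",112),("bottle_mouth",109),("bottle",0),("candy_jar",0),("mouse",0),("sharpener",0),("pen_cup",0),("stapler",0)]:
    ms=[]
    for k,p in (("s",a),("t",b)):
        m=finder.mark_of(p,n)
        if m: print(n,k,round(m[0]["score"],2),np.array(m[0]["centre"]),atz(p,m[0]["centre"],z)); ms.append((p,m[0]["centre"]))
    if len(ms)==2: print("  tri",tri(*ms))
print("cams",ray(a,[210,280]),ray(b,[210,280]))
E
```

```text
{'clock': 0.0, 'joint_positions': array([-1.38534765e+00,  5.28500366e-02,  1.40170168e+00, -7.11683768e-07,
        1.68861586e+00, -7.02776960e-02]), 'qvel': array([-0.00034244, -0.00024597, -0.00122976,  0.00100424,  0.00040908,
        0.00013167]), 'joint_efforts': array([-3.72606537e-04, -3.81670654e+01, -3.60187411e+01, -9.17770990e-05,
        6.29024900e-03,  8.88573108e-07]), 'tcp_pos': array([ 132.77628995, -507.62573218,  230.47712181]), 'eef_rot': array([-5.23584369e-04,  7.91500905e-01, -6.11167488e-01, -5.88177186e-04]), 'ft_force': array([ 0.57151341, -0.39744658,  0.18678177]), 'moment': array([-0.03021167,  0.02542639,  0.01955619]), 'opening': 1.0009506204554617}
cap_center s 0.65 [219.8 329.3] [585.4 101.6 112. ]
cap_center t 0.57 [212.4 212.4] [569.8 109.1 112. ]
  tri [570.9 107.1  99. ]
bottle_mouth s 0.88 [217.5 332. ] [572.7 110.4 109. ]
bottle_mouth t 0.66 [211.3 213.6] [572.4 106.9 109. ]
  tri [572.6 108.7 108.9]
bottle s 0.69 [243.3 330.4] [566.9 114.6  -0. ]
bottle t 0.72 [217.2 215.1] [569.7 114.1   0. ]
  tri [569.5 114.    2.6]
candy_jar s 0.83 [275.7 408.2] [693.8 319.1   0. ]
candy_jar t 0.71 [173.8 127.1] [672.8 320.3   0. ]
  tri [676.7 326.8 -21.1]
mouse s 0.97 [275.4 169.2] [ 688.1 -343.4    0. ]
mouse t 0.91 [170.4 408.7] [ 679.7 -345.1    0. ]
  tri [ 681.2 -347.1   -8.3]
sharpener s 0.6 [212.6 394.9] [429.4 338.7   0. ]
sharpener t 0.46 [280.1 120.7] [425.5 329.2   0. ]
  tri [426.  335.1  -3.6]
pen_cup s 0.93 [216.6 176.3] [ 442.8 -374.7   -0. ]
pen_cup t 0.94 [273.  425.8] [ 437.1 -377.4    0. ]
  tri [ 436.9 -378.    -5.1]
stapler s 0.86 [297.8 291.7] [764.3  -4.1   0. ]
stapler t 0.69 [139.1 268.7] [756.1 -12.2   0. ]
  tri [758.2  -8.1  -8.2]
cams (array([1360.6,  -17.3,  818.6]), array([-0.8, -0. , -0.7])) (array([ 457.8,   -4.3, 1227.5]), array([ 0.1, -0. , -1. ]))
```

```bash
python3 - <<'E'
import cv2
a=cv2.imread("pics/s1.png");b=cv2.imread("pics/t1.png")
cv2.imwrite("pics/s1c.png",cv2.resize(a[180:270,280:400],None,fx=6,fy=6,interpolation=cv2.INTER_CUBIC))
cv2.imwrite("pics/t1c.png",cv2.resize(b[165:255,155:275],None,fx=6,fy=6,interpolation=cv2.INTER_CUBIC))
E
```

```text
(no output)
```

View pics/s1.png

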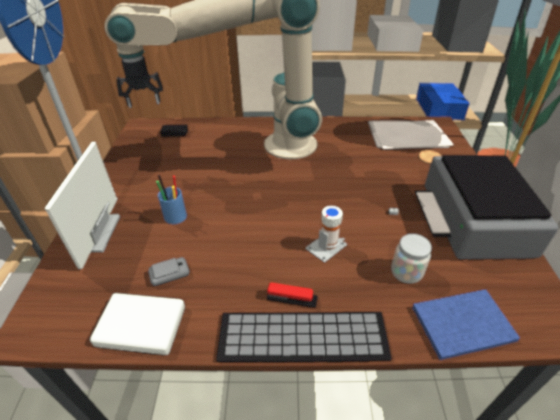

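View pics/t1.png

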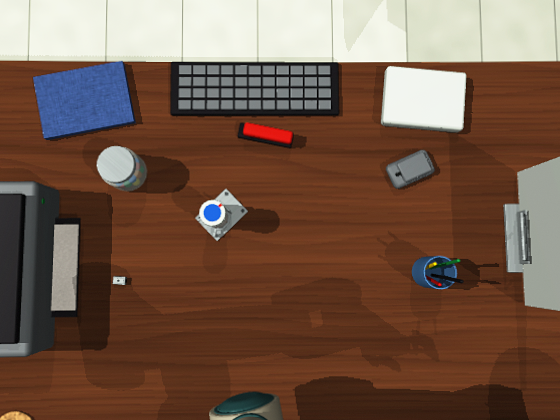

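```bash
ls pics
```

```text
s1.png
s1c.png
t1.png
t1c.png
```

View pics/t1c.png

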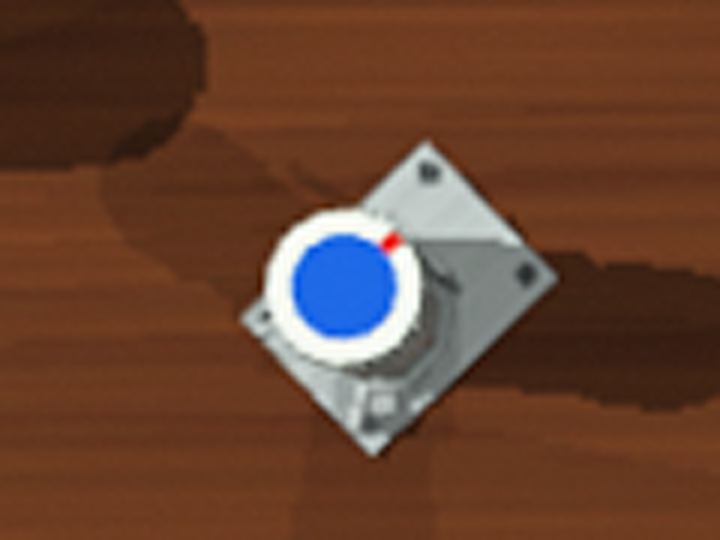

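View pics/s1c.png

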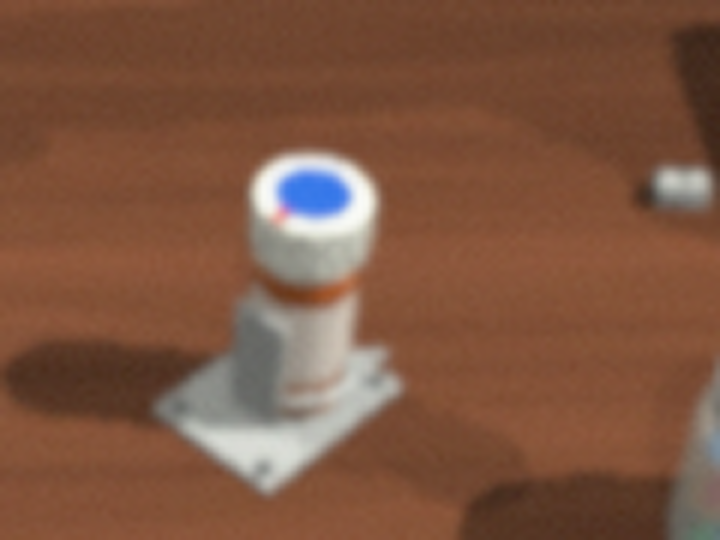

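```bash
cat > blue.py <<'E'
from h import *
def blobs(p,roi):
    im=p["image"].astype(int);r0,r1,c0,c1=roi
    R,G,B=im[...,0],im[...,1],im[...,2]
    m=np.zeros(R.shape,bool);m[r0:r1,c0:c1]=True
    bl=m&(B>R+60)&(B>120); rd=m&(R>G+50)&(R>B+50)&(R>170)&(abs(G-B)<60)
    f=lambda k:(np.argwhere(k).mean(0),k.sum()) if k.any() else None
    return f(bl),f(rd)
E
python3 - <<'E'
from plant import ctrl,eyes,finder
from blue import *
np.set_printoptions(precision=2,suppress=True)
a=eyes.capture("scene");b=eyes.capture("top")
L=[]
for p,roi in ((a,(195,230,310,350)),(b,(195,228,195,230))):
    bl,rd=blobs(p,roi);print(bl,rd);L.append((p,bl[0]))
    c=atz(p,bl[0],128);print("blue",c)
    if rd: r=atz(p,rd[0],128);print("red",r,np.linalg.norm(r-c),np.arctan2(*(r-c)[[1,0]]))
print(tri(*L))
E
```

```text
(array([211.59, 331.94]), np.int64(83)) (array([225.57, 335.71]), np.int64(7))
blue [569.37 109.12 128.  ]
red [625.81 113.9  128.  ] 56.64434743151821 0.0843683748432622
(array([212.38, 211.74]), np.int64(248)) (array([204.89, 219.67]), np.int64(9))
blue [568.25 108.87 128.  ]
red [584.01  92.35 128.  ] 22.836382153428485 -0.8086091207038549
[568.35 109.13 127.1 ]
```

Emit:
apply_moves([
  {"jaw": 0.085, "dp": [0.022, 0.031, 0], "dr": [0, 0, 1.5]},
  {"jaw": 0.085, "dp": [0.044, 0.062, 0], "dr": [0, 0, 3]},
  {"jaw": 0.085, "dp": [0.065, 0.0925, 0], "dr": [0, 0, 4.5]},
  {"jaw": 0.085, "dp": [0.087, 0.1235, 0], "dr": [0, 0, 6]},
  {"jaw": 0.085, "dp": [0.109, 0.154, 0], "dr": [0, 0, 7.5]},
  {"jaw": 0.085, "dp": [0.131, 0.185, 0], "dr": [0, 0, 9]},
  {"jaw": 0.085, "dp": [0.1525, 0.216, 0], "dr": [0, 0, 10.5]},
  {"jaw": 0.085, "dp": [0.174, 0.247, 0], "dr": [0, 0, 12]},
  {"jaw": 0.085, "dp": [0.196, 0.2775, 0], "dr": [0, 0, 13.5]},
  {"jaw": 0.085, "dp": [0.218, 0.308, 0], "dr": [0, 0, 15]},
  {"jaw": 0.085, "dp": [0.24, 0.339, 0], "dr": [0, 0, 16.5]},
  {"jaw": 0.085, "dp": [0.2615, 0.37, 0], "dr": [0, 0, 18]},
  {"jaw": 0.085, "dp": [0.283, 0.401, 0], "dr": [0, 0, 19.5]},
  {"jaw": 0.085, "dp": [0.305, 0.432, 0], "dr": [0, 0, 21]},
  {"jaw": 0.085, "dp": [0.327, 0.4625, 0], "dr": [0, 0, 22.5]},
  {"jaw": 0.085, "dp": [0.349, 0.493, -0.005], "dr": [0, 0, 24]},
  {"jaw": 0.085, "dp": [0.3705, 0.524, -0.01], "dr": [0, 0, 25.5]},
  {"jaw": 0.085, "dp": [0.392, 0.555, -0.015], "dr": [0, 0, 27]},
  {"jaw": 0.085, "dp": [0.414, 0.586, -0.02], "dr": [0, 0, 28.5]},
  {"jaw": 0.085, "dp": [0.436, 0.6166, -0.03], "dr": [0, 0, 30]},
], squeeze=60)

```text
clock: 3.0
tcp_pos: [569.9, 110.2, 201.8]
eef_rot: [-0.0, 0.923, -0.385, 0.001]
ft_force: [-0.2, 0.3, 0.3]
opening: 0.997
```

Emit:
apply_moves([
  {"jaw": 0.085, "dp": [0, 0, 0], "dr": [0, 0, 0]},
])

```text
clock: 3.1
tcp_pos: [570.3, 113.3, 198.8]
eef_rot: [0.0, 0.924, -0.383, -0.001]
ft_force: [-0.1, -0.2, -0.8]
opening: 0.993
```

```bash
cat > st.py <<'E'
from plant import ctrl,eyes,finder
from blue import *
from scipy.spatial.transform import Rotation as Ro
np.set_printoptions(precision=3,suppress=True)
def st():
    s=ctrl.get_state();q=s["eef_rot"];R=Ro.from_quat([q[1],q[2],q[3],q[0]]).as_matrix()
    print("t",s["clock"],"tcp",s["tcp_pos"],"yaw",np.degrees(np.arctan2(R[1,0],R[0,0])),"z",R[:,2],"F",s["ft_force"],"M",s["moment"],"op",s["opening"],"q",s["joint_positions"])
E
python3 - <<'E'
from st import *
st()
a=eyes.capture("scene");b=eyes.capture("top")
save(a,"pics/s2.png");save(b,"pics/t2.png")
cv2.imwrite("pics/s2c.png",cv2.resize(cv2.imread("pics/s2.png")[120:270,230:430],None,fx=4,fy=4,interpolation=cv2.INTER_CUBIC))
E
```

```text
t 3.1 tcp [570.312 113.291 198.763] yaw -45.030137910648136 z [-0.002  0.    -1.   ] F [-0.115 -0.197 -0.762] M [ 0.07  -0.001  0.06 ] op 0.9932835809137049 q [0.132 0.224 1.277 0.001 1.643 0.918]
```

View pics/s2c.png

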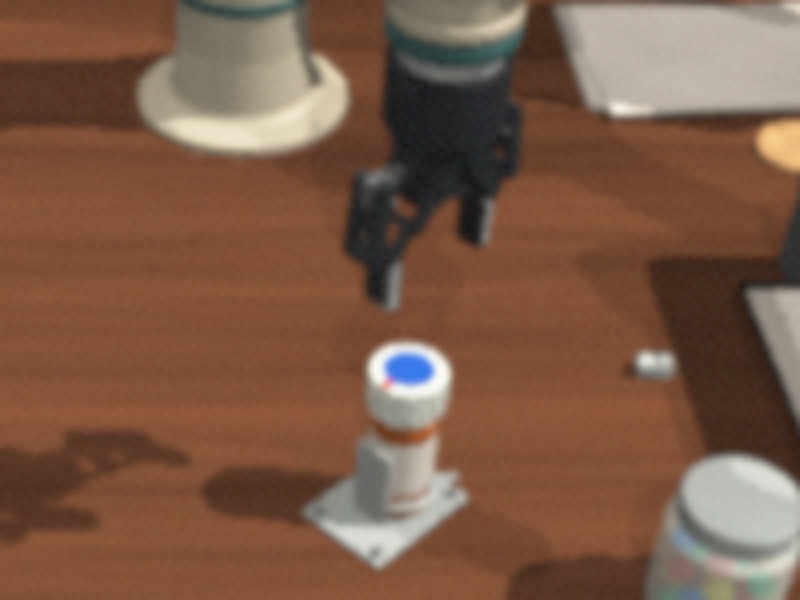

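```bash
python3 - <<'E'
from st import *
st()
E
```

```text
t 3.2 tcp [569.842 110.701 201.087] yaw -45.204225971944105 z [ 0. -0. -1.] F [ 0.744 -0.344  0.371] M [-0.04  -0.04  -0.031] op 0.9946194578916996 q [ 0.128  0.219  1.278 -0.     1.644  0.917]
```

Emit:
apply_moves([
  {"jaw": 0.085, "dp": [-0.0012, -0.0017, -0.025], "dr": [0, 0, 0]},
  {"jaw": 0.085, "dp": [-0.0012, -0.0017, -0.05], "dr": [0, 0, 0]},
  {"jaw": 0.085, "dp": [-0.0012, -0.0017, -0.07], "dr": [0, 0, 0]},
  {"jaw": 0.085, "dp": [-0.0012, -0.0017, -0.085], "dr": [0, 0, 0]},
  {"jaw": 0.085, "dp": [-0.0012, -0.0017, -0.1], "dr": [0, 0, 0]},
  {"jaw": 0.085, "dp": [-0.0012, -0.0017, -0.11], "dr": [0, 0, 0]},
  {"jaw": 0.085, "dp": [-0.0012, -0.0017, -0.11], "dr": [0, 0, 0]},
])

```text
clock: 3.9
tcp_pos: [568.0, 108.7, 89.8]
eef_rot: [0.001, 0.923, -0.384, -0.001]
ft_force: [0.3, 1.0, 0.3]
opening: 0.999
```

```bash
python3 - <<'E'
from st import *
st()
a=eyes.capture("scene");b=eyes.capture("top")
st()
save(a,"pics/s3.png");save(b,"pics/t3.png")
cv2.imwrite("pics/s3c.png",cv2.resize(cv2.imread("pics/s3.png")[150:270,260:420],None,fx=5,fy=5,interpolation=cv2.INTER_CUBIC))
E
```

```text
t 3.9 tcp [567.973 108.703  89.764] yaw -45.22405795233038 z [-0.002 -0.001 -1.   ] F [0.257 1.021 0.294] M [-0.061 -0.021  0.024] op 0.9994039176250671 q [ 0.125  0.291  1.42  -0.     1.433  0.915]
t 4.0 tcp [568.97  108.987  91.721] yaw -45.21019939978879 z [ 0.001 -0.    -1.   ] F [ 0.542  0.161 -0.721] M [-0.006  0.008  0.041] op 0.9926844954327303 q [ 0.126  0.289  1.418 -0.     1.434  0.915]
```

View pics/s3c.png

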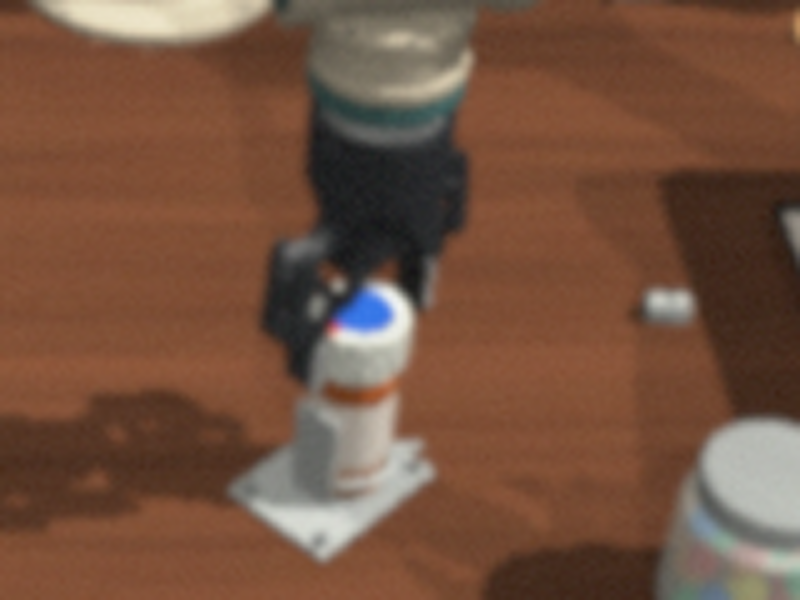

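The cap (blue top about (360,310) in the crop) stands between the two open fingers. The fingertips are at about cap mid-height and clear of the clip. I'm closing on it.

Emit:
apply_moves([
  {"jaw": 0.07, "dp": [0, 0, 0], "dr": [0, 0, 0]},
  {"jaw": 0.06, "dp": [0, 0, 0], "dr": [0, 0, 0]},
  {"jaw": 0.05, "dp": [0, 0, 0], "dr": [0, 0, 0]},
  {"jaw": 0.045, "dp": [0, 0, 0], "dr": [0, 0, 0]},
  {"jaw": 0.045, "dp": [0, 0, 0], "dr": [0, 0, 0]},
  {"jaw": 0.045, "dp": [0, 0, 0], "dr": [0, 0, 0]},
], squeeze=60)

```text
clock: 4.6
tcp_pos: [569.4, 109.0, 92.3]
eef_rot: [-0.0, 0.923, -0.384, 0.001]
ft_force: [1.1, -0.7, 3.6]
opening: 0.613
```

```bash
python3 - <<'E'
from st import *
st()
a=eyes.capture("scene");st();b=eyes.capture("top")
st()
save(a,"pics/s4.png");save(b,"pics/t4.png")
cv2.imwrite("pics/s4c.png",cv2.resize(cv2.imread("pics/s4.png")[150:270,260:420],None,fx=5,fy=5,interpolation=cv2.INTER_CUBIC))
E
```

```text
t 4.6 tcp [569.437 109.025  92.309] yaw -45.21084081421227 z [ 0.003 -0.    -1.   ] F [ 1.084 -0.736  3.588] M [-0.031 -0.177 -0.041] op 0.6125047982900286 q [ 0.126  0.289  1.417 -0.     1.433  0.915]
t 4.65 tcp [569.448 109.02   92.229] yaw -45.21128174907229 z [ 0.003 -0.    -1.   ] F [ 1.648 -0.962  2.849] M [-0.005 -0.277 -0.04 ] op 0.605482367088449 q [ 0.126  0.289  1.417 -0.     1.433  0.915]
t 4.7 tcp [569.432 109.02   92.139] yaw -45.21073073062172 z [ 0.003 -0.    -1.   ] F [ 1.866 -0.366  3.054] M [-0.06  -0.331 -0.004] op 0.6096533734855765 q [ 0.126  0.289  1.417 -0.     1.433  0.915]
```

View pics/s4c.png

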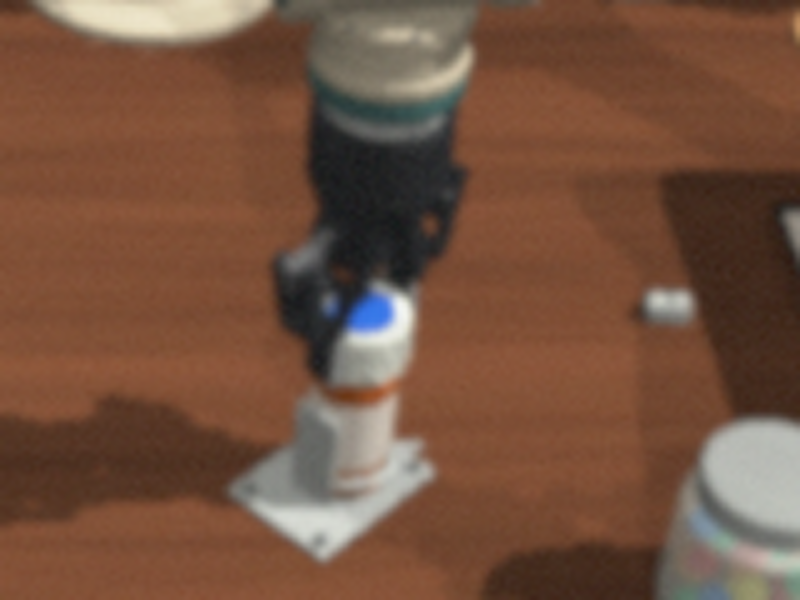

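The fingers have stopped on the cap at 52 mm opening. Now I'll press down in steps.

Emit:
apply_moves([
  {"jaw": 0.045, "dp": [0, 0, -0.002], "dr": [0, 0, 0]},
  {"jaw": 0.045, "dp": [0, 0, -0.004], "dr": [0, 0, 0]},
  {"jaw": 0.045, "dp": [0, 0, -0.006], "dr": [0, 0, 0]},
  {"jaw": 0.045, "dp": [0, 0, -0.008], "dr": [0, 0, 0]},
  {"jaw": 0.045, "dp": [0, 0, -0.0085], "dr": [0, 0, 0]},
  {"jaw": 0.045, "dp": [0, 0, -0.0085], "dr": [0, 0, 0]},
], squeeze=70)

```text
clock: 5.3
tcp_pos: [569.5, 109.0, 84.2]
eef_rot: [-0.001, 0.923, -0.384, 0.001]
ft_force: [-2.0, -1.0, 8.8]
opening: 0.608
```

```bash
python3 - <<'E'
from st import *
st()
a=eyes.capture("scene");st();b=eyes.capture("top")
st()
save(a,"pics/s5.png");save(b,"pics/t5.png")
cv2.imwrite("pics/s5c.png",np.hstack([cv2.resize(cv2.imread(f"pics/s{k}.png")[190:250,305:360],None,fx=7,fy=7,interpolation=cv2.INTER_CUBIC) for k in (4,5)]))
E
```

```text
t 5.3 tcp [569.502 109.019  84.242] yaw -45.21070800824207 z [ 0.003 -0.    -1.   ] F [-2.035 -1.03   8.768] M [-0.141  0.316 -0.014] op 0.6082973099856508 q [ 0.126  0.297  1.424 -0.     1.418  0.915]
t 5.35 tcp [569.508 109.043  84.289] yaw -45.20743989225622 z [ 0.003 -0.    -1.   ] F [-2.557 -0.409  8.319] M [-0.137  0.289 -0.019] op 0.6076174067657157 q [ 0.126  0.297  1.424 -0.     1.418  0.915]
t 5.4 tcp [569.503 109.041  84.299] yaw -45.2126389004911 z [ 0.003 -0.    -1.   ] F [-2.073 -0.316  7.971] M [-0.065  0.315 -0.017] op 0.605337637994667 q [ 0.126  0.297  1.424 -0.     1.418  0.915]
```

View pics/s5c.png

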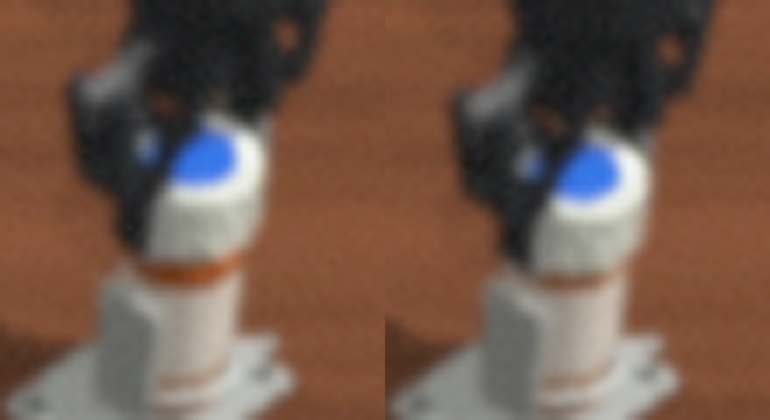

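The cap went down with the fingers: the orange band under it narrowed and Fz is about 8.3 N, so it is roughly 8 mm down. I'll press another 0.8 mm and turn it 90° anticlockwise.

Emit:
apply_moves([
  {"jaw": 0.045, "dp": [0, 0, -0.0008], "dr": [0, 0, 0]},
  {"jaw": 0.045, "dp": [0, 0, -0.0008], "dr": [0, 0, 6]},
  {"jaw": 0.045, "dp": [0, 0, -0.0008], "dr": [0, 0, 12]},
  {"jaw": 0.045, "dp": [0, 0, -0.0008], "dr": [0, 0, 18]},
  {"jaw": 0.045, "dp": [0, 0, -0.0008], "dr": [0, 0, 24]},
  {"jaw": 0.045, "dp": [0, 0, -0.0008], "dr": [0, 0, 30]},
  {"jaw": 0.045, "dp": [0, 0, -0.0008], "dr": [0, 0, 36]},
  {"jaw": 0.045, "dp": [0, 0, -0.0008], "dr": [0, 0, 42]},
  {"jaw": 0.045, "dp": [0, 0, -0.0008], "dr": [0, 0, 48]},
  {"jaw": 0.045, "dp": [0, 0, -0.0008], "dr": [0, 0, 54]},
  {"jaw": 0.045, "dp": [0, 0, -0.0008], "dr": [0, 0, 60]},
  {"jaw": 0.045, "dp": [0, 0, -0.0008], "dr": [0, 0, 66]},
  {"jaw": 0.045, "dp": [0, 0, -0.0008], "dr": [0, 0, 72]},
  {"jaw": 0.045, "dp": [0, 0, -0.0008], "dr": [0, 0, 78]},
  {"jaw": 0.045, "dp": [0, 0, -0.0008], "dr": [0, 0, 84]},
  {"jaw": 0.045, "dp": [0, 0, -0.0008], "dr": [0, 0, 90]},
  {"jaw": 0.045, "dp": [0, 0, -0.0008], "dr": [0, 0, 90]},
], squeeze=70)

```text
clock: 7.1
tcp_pos: [570.1, 109.2, 84.5]
eef_rot: [-0.001, 0.924, 0.382, 0.001]
ft_force: [-0.0, -0.2, 8.5]
opening: 0.612
```

```bash
python3 - <<'E'
from st import *
st()
a=eyes.capture("scene");st();b=eyes.capture("top")
st()
save(a,"pics/s6.png");save(b,"pics/t6.png")
cv2.imwrite("pics/s6c.png",np.hstack([cv2.resize(cv2.imread(f"pics/{k}6.png")[190:250,x:x+55],None,fx=7,fy=7,interpolation=cv2.INTER_CUBIC) for k,x in (("s",305),("t",185))]))
E
```

```text
t 7.1 tcp [570.067 109.17   84.462] yaw 44.96514108118481 z [ 0.002  0.003 -1.   ] F [-0.034 -0.246  8.521] M [-0.01   0.02  -0.007] op 0.6121312780796079 q [ 0.124  0.298  1.422  0.003  1.419 -0.661]
t 7.15 tcp [570.039 109.173  84.435] yaw 44.838640726212994 z [ 0.002  0.003 -1.   ] F [ 0.144 -0.555  8.581] M [-0.077 -0.03  -0.008] op 0.6099776814561819 q [ 0.124  0.298  1.422  0.003  1.419 -0.659]
t 7.2 tcp [570.044 109.181  84.442] yaw 44.80981416058206 z [ 0.002  0.003 -1.   ] F [0.153 0.28  8.251] M [ 0.009  0.046 -0.011] op 0.6105581742669585 q [ 0.124  0.298  1.422  0.003  1.419 -0.658]
```

View pics/s6c.png

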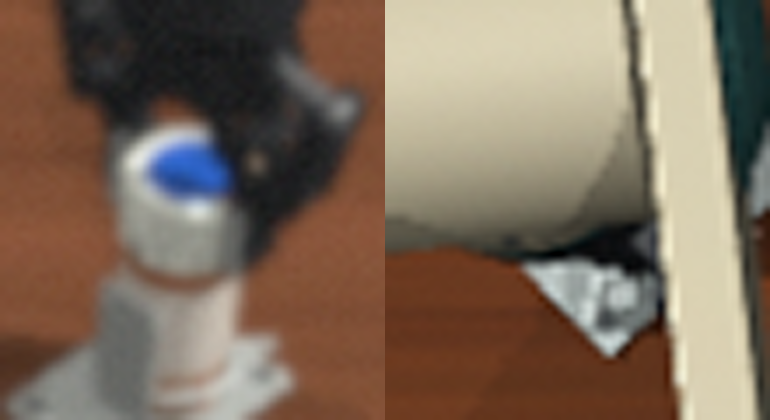

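The front-left of the cap is bare white now, where the mark used to be. The mark has stayed under its finger, so the cap turned with the gripper. Next I'll lift it straight up.

Emit:
apply_moves([
  {"jaw": 0.045, "dp": [0, 0, 0.004], "dr": [0, 0, 0]},
  {"jaw": 0.045, "dp": [0, 0, 0.008], "dr": [0, 0, 0]},
  {"jaw": 0.045, "dp": [0, 0, 0.012], "dr": [0, 0, 0]},
  {"jaw": 0.045, "dp": [0, 0, 0.016], "dr": [0, 0, 0]},
  {"jaw": 0.045, "dp": [0, 0, 0.016], "dr": [0, 0, 0]},
])

```text
clock: 7.7
tcp_pos: [569.8, 109.2, 100.1]
eef_rot: [-0.001, 0.925, 0.381, 0.001]
ft_force: [-0.1, -0.1, -0.4]
opening: 0.611
```

```bash
python3 - <<'E'
from st import *
st()
a=eyes.capture("scene");st()
save(a,"pics/s7.png")
cv2.imwrite("pics/s7c.png",np.hstack([cv2.resize(cv2.imread(f"pics/s{k}.png")[190:250,305:360],None,fx=7,fy=7,interpolation=cv2.INTER_CUBIC) for k in (6,7)]))
E
```

```text
t 7.7 tcp [569.766 109.202 100.133] yaw 44.81034749078736 z [ 0.001  0.003 -1.   ] F [-0.065 -0.083 -0.387] M [0.03  0.018 0.018] op 0.6114607531674857 q [ 0.124  0.283  1.407  0.003  1.45  -0.658]
t 7.75 tcp [569.687 109.158  99.858] yaw 44.80849768926025 z [ 0.001  0.003 -1.   ] F [ 0.608  0.63  -0.332] M [-0.023 -0.033 -0.005] op 0.611159107250052 q [ 0.124  0.283  1.408  0.003  1.449 -0.658]
```

View pics/s7c.png

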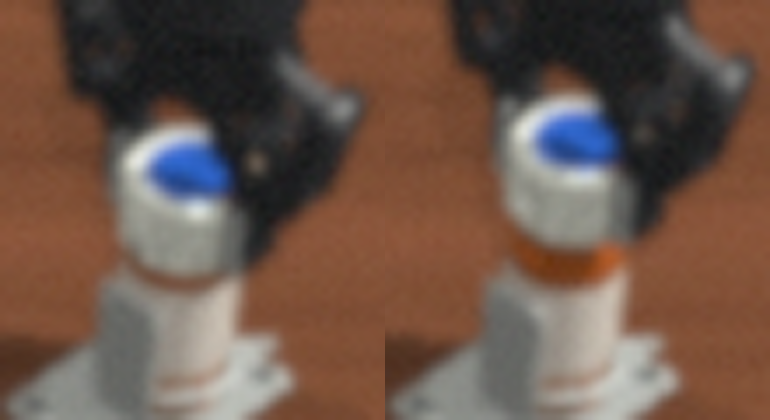

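The cap has risen past its locked height with only about its own weight on the wrist, so it is free. I'll lift it 69 mm more.

Emit:
apply_moves([
  {"jaw": 0.045, "dp": [-0.0005, 0, 0.005], "dr": [0, 0, 0]},
  {"jaw": 0.045, "dp": [-0.0005, 0, 0.012], "dr": [0, 0, 0]},
  {"jaw": 0.045, "dp": [-0.0005, 0, 0.022], "dr": [0, 0, 0]},
  {"jaw": 0.045, "dp": [-0.0005, 0, 0.034], "dr": [0, 0, 0]},
  {"jaw": 0.045, "dp": [-0.0005, 0, 0.046], "dr": [0, 0, 0]},
  {"jaw": 0.045, "dp": [-0.0005, 0, 0.056], "dr": [0, 0, 0]},
  {"jaw": 0.045, "dp": [-0.0005, 0, 0.064], "dr": [0, 0, 0]},
  {"jaw": 0.045, "dp": [-0.0005, 0, 0.069], "dr": [0, 0, 0]},
  {"jaw": 0.045, "dp": [-0.0005, 0, 0.069], "dr": [0, 0, 0]},
  {"jaw": 0.045, "dp": [-0.0005, 0, 0.069], "dr": [0, 0, 0]},
  {"jaw": 0.045, "dp": [-0.0005, 0, 0.069], "dr": [0, 0, 0]},
])

```text
clock: 8.85
tcp_pos: [568.9, 109.1, 168.1]
eef_rot: [-0.001, 0.925, 0.381, 0.0]
ft_force: [0.9, -0.4, 0.1]
opening: 0.606
```

```bash
python3 - <<'E'
from st import *
st()
a=eyes.capture("scene");b=eyes.capture("top");st()
save(a,"pics/s8.png");save(b,"pics/t8.png")
print(ctrl.get_state()["qvel"])
for n in ("cap_center","bottle_mouth"):
    m=finder.mark_of(a,n); print(n,[(round(x["score"],2),np.array(x["centre"]), atz(a,x["centre"],189 if n[0]=="c" else 109)) for x in m[:1]])
o,d=ray(a,finder.mark_of(a,"cap_center")[0]["centre"]) ; print("at x=569",o+d*(569-o[0])/d[0])
bl,rd=blobs(a,(150,230,300,360));print(bl,atz(a,bl[0],205))
cv2.imwrite("pics/s8c.png",cv2.resize(cv2.imread("pics/s8.png")[150:270,260:420],None,fx=5,fy=5,interpolation=cv2.INTER_CUBIC))
for n in ("candy_jar","mouse","sharpener","pen_cup","stapler"):
    m=finder.mark_of(a,n); print(n,m and np.array(m[0]["centre"]))
E
```

```text
t 8.85 tcp [568.894 109.146 168.127] yaw 44.809627734001516 z [-0.001  0.003 -1.   ] F [ 0.921 -0.387  0.098] M [-0.039 -0.018  0.014] op 0.6063011373330369 q [ 0.124  0.231  1.33   0.003  1.581 -0.658]
t 8.95 tcp [568.941 109.162 168.254] yaw 44.810012247797204 z [-0.     0.003 -1.   ] F [-0.798  0.746 -0.76 ] M [0.023 0.032 0.026] op 0.6025724445598424 q [ 0.124  0.231  1.33   0.003  1.581 -0.658]
[ 0.002 -0.001 -0.002 -0.001  0.     0.002]
cap_center [(0.68, array([195.5, 330.7]), array([574.552, 100.725, 189.   ]))]
bottle_mouth [(0.95, array([218.5, 328.5]), array([576.722, 100.312, 109.   ]))]
at x=569 [569.    101.558 184.553]
(array([189.608, 333.959]), np.int64(74)) [569.889 108.548 205.   ]
candy_jar [272.7 407.6]
mouse [276.5 166.5]
sharpener [300.7 293.5]
pen_cup [218.8 176.1]
stapler [297.5 289.5]
```

View pics/s8c.png

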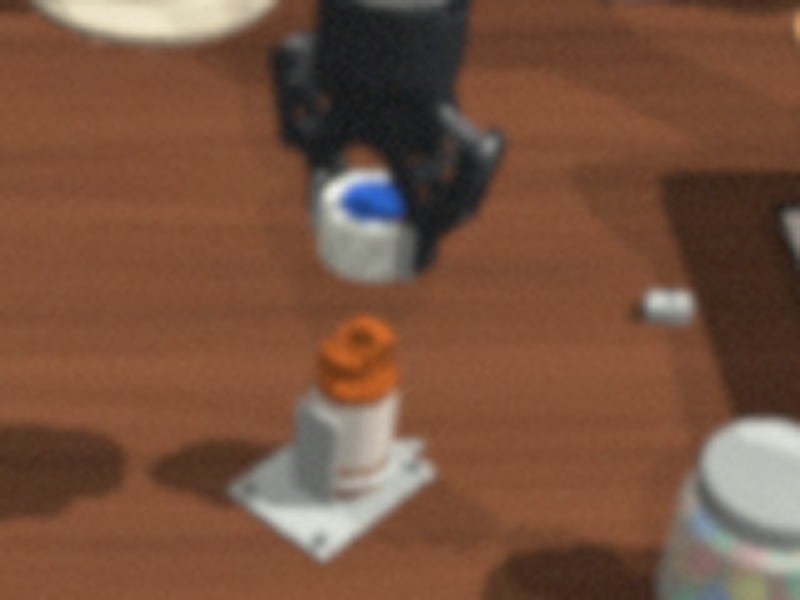

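The cap (around (365,225) in the crop) hangs level in the fingers, above the open orange mouth at (360,335). The arm is still, so I'm handing the job in.

```bash
python3 - <<'E'
from plant import ctrl
print(ctrl.finish_job())
E
```

```text
the job is handed in; nothing more can be done
None
```

The bottle is open and the job was handed in at about 9 s, with the gripper still holding the cap above the mouth. I gripped the cap at 60–70 N and pressed it about 8 mm down, with 8.3–8.8 N on the wrist. I then turned it 90° anticlockwise and lifted it straight off.

**Last checks before handing in:**
- **Position:** The picture shows the cap level and clear of the open orange mouth. The blue disc's position, taken at the cap's expected height, is within about 1 mm of where it was before pressing. The cap centre is about 80 mm above the mouth, worked out from the gripper height.
- **Hold:** The fingers stayed at 0.60–0.61 opening (about 52 mm), and the joints were still. The wrist force was within sensor noise.
- **Other things on the desk:** The jar, mouse, pen cup and stapler marks were within about 3 pixels of where they started.

**Checks that disagreed or fell short:**
- **Sharpener:** The network put its mark on the stapler, which is a false hit. The picture shows the sharpener where it was.
- **Cap and mouth marks:** The network's points were up to 9 mm off the blue disc measurement. I trusted the disc.
- **Last bit of press:** The extra 0.8 mm I commanded before turning did not show in the measured height or force.
- **Turn angle:** The red mark was hidden under a finger after the turn, so I judged the turn from the gripper's yaw and from the cap coming off freely.

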